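# Refit the drive cog of the slab roller

### The job

The slab roller has been cleaned and its large drive cog, the one with the four-slot bore, lies on the table. Pick it up, turn it so that its one wide slot meets the wide master spline of the grey drive head's hub, and lower it, rather than dropping it, fully home so that it sits flat on the head's shoulder, then let go. Leave the smaller spare cog where it lies.

Things in the scene. Friction and masses are not known exactly. Their poses are not given: they have to be found in the camera images.
- drive_cog: Large aluminium cog lying flat, 120 mm over its teeth, 450 g. Disc 18 mm thick; square central boss 56 mm wide (sides along the cog's x and y), top 50 mm above the underside: grip it across two opposite sides, tips above the disc. Through bore of four slots along +x, -x, +y, -y, reaching 24 mm from the axis: the +x one 26 mm wide, the others 14 mm. Origin: on the axis, at the underside; z up.
- drive_head: Drive head: round grey gearbox fixed to the table, 132 mm in diameter, casing top 45 mm high, with a splined metal hub standing on it. Origin: on the hub's axis, at table height; z up. Its +x points along the wide master spline, so the cog is home when both x axes point the same way (about 13 degrees of play) and the cog's origin is 50 mm above this one.
- shoulder (a point): Centre of the black shoulder (88 mm wide, 50 mm above the table) the cog rests on. From it rise four splines along the head's +x, -x, +y, -y, reaching 19.5 mm from the axis, full for 30 mm, with roof-shaped ends to 38 mm; thin pilot to 41 mm. Master spline (+x) 17 mm wide, the others 5 mm: 4.5 mm play each way in the cog's slots; the master does not enter a narrow slot.
- spare_cog: Spare cog, not to be used: the same aluminium, but small, 82 mm over its teeth, disc 14 mm thick, square boss 38 mm, top 36 mm high, plain round 18 mm bore. Lies flat. Origin: on its axis, at the underside.
There are look-alikes about, which are no part of the job. Leave any blue look-alike of the drive_head alone. Leave any green look-alike of the drive_cog alone.

How it is judged:
By the outcome, as a careful person would: the job done as asked, in the order asked, and still so for the second after the job is handed in, with the robot touching nothing.
It also fails if it takes over 40 s, if anything falls off the work surface, if the arm or the gripper's body presses on something with over 40 N, if the wrist force passes 120 N, or if a joint passes its speed limit or range.

### The arm

A 6-joint arm with a two-finger parallel gripper is mounted at the origin on the work surface. World frame = base frame: x ahead of the robot, y to its left, z up, the work surface at z = 0. Lengths are in mm, angles in degrees, forces in N, time in s.
With the tool pointing down it reaches from about 350 to 775 mm from the base axis. Payload 5.5 kg.
Tool frame: the origin (TCP) lies midway between the tips of the shut fingers; the grasp point (between the pads) lies 19 mm behind it; x points along the fingers, y is the direction in which the jaws open and shut, and the axes are right-handed (so a half turn about x gives the same grasp; the last joint's range is limited). The gripper opens to 85 mm and grips with 20 to 120 N. Pads are 22 mm wide; open, the fingers measure 114 mm over their backs; the gripper's body (76 mm by 85 mm) begins 54 mm behind the grasp point. The pads swing forward as they close: fully open they stand 13 mm farther back than shut.
Start: joints at [-72.456, 17.945, 2.641, 74.691, 0, 82.002], TCP at [247.93, -518.847, 231.323] pointing down, gripper open.
Joint ranges: [-158.12, 158.12], [-49.38, 96.58], [-58.88, 72.47], [-126.05, 133.96], [-84.25, 85.87], [-180, 180]. Speed limits (degrees/s): [147.25, 147.25, 180, 180, 180, 180].

### API

Orientations are given as [roll, pitch, yaw] about the fixed x, y, z axes, in that order (R = Rz(yaw) Ry(pitch) Rx(roll)).
In Python, from bench import * gives the robot as it stands. The module is installed in compiled form; this text tells all that it offers.
- The arm moves only by the tool send_rows, never from a script. Its argument "deltas" is a list of rows, each an object of numbers: "dx", "dy", "dz": the shift along the tool's x, y, z in mm; "ax", "ay", "az": the turn, a rotation vector about the tool's x, y, z in rad. A call has 1 to 8 rows; each row is the pose to reach, as a shift and turn from the pose measured when the call began, along the tool's axes at that moment; what a row does not reach only later rows make up. A row lasts 1/8 s, in which the tool goes at most 62.5 mm and 10.7 degrees, less where a joint would pass 70% of its speed; a pose out of reach is approached as far as the arm can. A call with a gripper value outside its range is refused whole. "fingers" is the opening, from -1 (shut) to 1 (fully open), set as the call begins (left out, the last holds). The fingers move at their own pace and stop on an object; "force" is the grip in N (left out, the last holds). Time passes only in rows, so rows that repeat a pose let the fingers close. It gives the time, the measured TCP pose, the force and the opening at its end, in the units of the state.
- observe(): the state, without advancing time (a new reading comes with each control period).
- snapshot(name): name is "side" or "top" or "wrist"; returns the picture (420x560x3 uint8, red, green, blue); there is no depth.
- camera_params(name): a dict with "fovy" (degrees; the focal length in pixels is half the picture's height over the tangent of half this angle, whatever the lens; pixels are square), "cx", "cy" (the principal point, pixels), "k1" (the pictures are not rectified: a ray, as slopes to the right and down, at radius r is drawn at 1 + k1 r^2 times it, then the intrinsics apply), "position" and "orientation" of the camera in the world; the wrist camera has in their place "hand_eye" (4x4, takes a point from camera to tool coordinates, whose origin is the TCP and whose axes are the tool frame's). Camera axes: x right, y up, looking along -z (the intrinsics and any distortion apply to the point x, -y, -z); pixel columns grow to the right and rows downward; lengths in mm; the calibration is good to about 2 mm. A picture is of the moment at which its call begins: read the wrist's pose just before it. camera_params takes no time and is no camera call.
- finish_job(): hands the job in, once; it reports no verdict.
The state is a dict: "time_s": time; "joint_pos": joint angles; "joint_vel": joint speeds; "joint_torque": joint torques, N m; "tcp_pos": TCP position; "orientation": TCP orientation; "ft_force": force on the tool from outside, world axes, zero at the start; "wrist_torque": the same for the moment, N m; "gripper_width": finger opening in mm.
Only numpy, scipy, OpenCV 4.12 (cv2) and the standard library are available. Lean on these libraries where they do the work, as an engineer would, in place of code of your own. Each camera call takes 0.05 s, during which the arm holds its last target.

## Working session

There is one attempt and no reset: what is moved stays moved. The work goes in short steps, Python scripts to look and compute and a tool call to move; the robot and the scene stay as the last step left them, time stands still between calls to the robot, and variables do not carry over. Pictures are saved under pics/ and viewed, and the job is handed in when it is done.

Besides the shell and the picture viewer there is one more tool, called after "Request:" as name(argument=value, ...) on one line, values as JSON. send_rows: Moves the arm, as the interface text tells. Its arguments: {"type":"object","properties":{"deltas":{"type":"array","items":{"type":"object","properties":{"dx":{"type":"number"},"dy":{"type":"number"},"dz":{"type":"number"},"ax":{"type":"number"},"ay":{"type":"number"},"az":{"type":"number"}}}},"fingers":{"type":"number"},"force":{"type":"number"}},"required":["deltas"]}

```bash
mkdir -p pics; python3 - <<'E'
from bench import *
import cv2
print(observe())
for n in("side","top","wrist"):
    print(n,camera_params(n))
    cv2.imwrite(f"pics/{n}0.png",snapshot(n)[:,:,::-1])
E
```

```text
{'time_s': 0.0, 'joint_pos': array([-7.24575135e+01,  1.79910643e+01,  2.57730468e+00,  7.46924725e+01,
        1.65395873e-03,  8.20021771e+01]), 'joint_vel': array([ 0.06860383,  0.0575736 ,  0.10501939, -0.07348111, -0.04439488,
       -0.05140755]), 'joint_torque': array([ 2.18569367e-04, -4.80624139e+01,  2.98536587e+01,  1.92328321e-02,
       -2.86136162e-05, -7.72380730e-06]), 'tcp_pos': array([ 247.75561163, -518.30806446,  230.40866292]), 'orientation': array([-98.88980435,  89.89375499, 106.65050359]), 'ft_force': array([-0.57668307,  0.05792792, -1.18837465]), 'wrist_torque': array([-0.02174624,  0.00500094, -0.02846077]), 'gripper_width': 85.18462657174072}
side {'fovy': 43.90135259789338, 'cx': 273.5620940714792, 'cy': 209.34713824930392, 'k1': -0.08346442370219727, 'position': array([ 373.12000394, 1022.30019111,  774.27627355]), 'orientation': array([  56.57126416,    1.21216986, -176.22600183])}
top {'fovy': 54.538239942560715, 'cx': 282.99472900669247, 'cy': 205.45969732432664, 'k1': -0.06478333028925386, 'position': array([ 333.65190068, -114.53723533,  976.52201806]), 'orientation': array([  8.81094223,   1.79457566, -91.11565719])}
wrist {'fovy': 58.62964377979553, 'cx': 280.9462145914823, 'cy': 213.66492198992594, 'k1': -0.07524724263324638, 'hand_eye': array([[ 3.40411275e-04,  3.28384112e-01, -9.44544207e-01,
        -1.42483855e+02],
       [ 9.99999791e-01, -6.30338446e-04,  1.41251274e-04,
         1.03185041e+00],
       [-5.48997854e-04, -9.44544058e-01, -3.28384258e-01,
        -8.37758791e+01],
       [ 0.00000000e+00,  0.00000000e+00,  0.00000000e+00,
         1.00000000e+00]])}
```

View pics/top0.png

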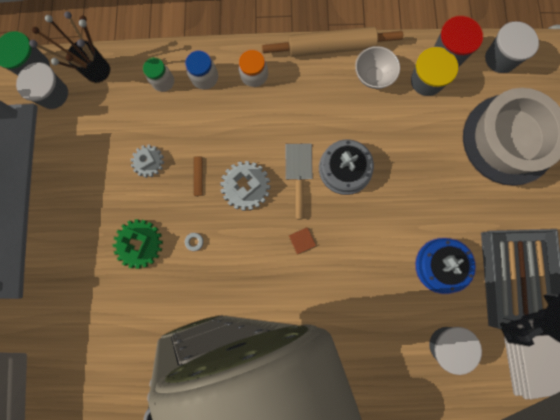

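View pics/side0.png

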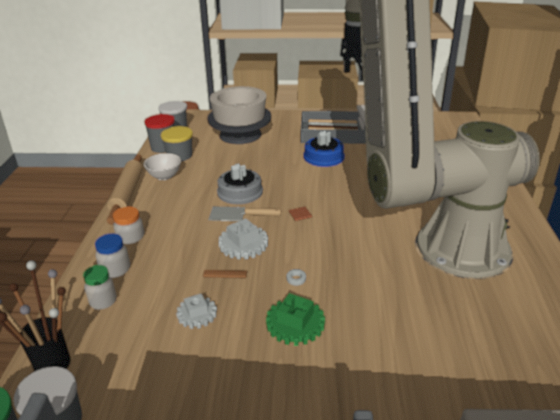

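View pics/wrist0.png

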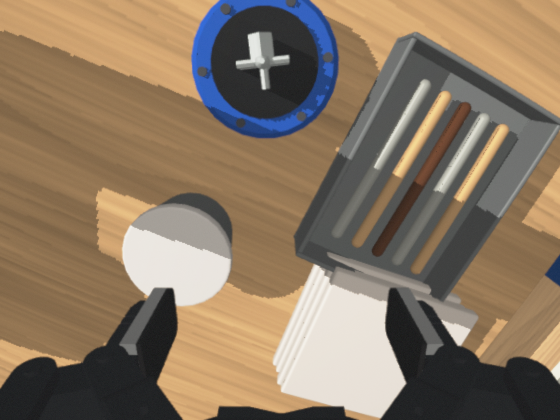

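The top picture has three cogs: the large silver one at (245,185), a small silver one with a round bore at (147,160), which is the spare, and a green look-alike at (138,243). It has two heads, grey at (346,166) and a blue look-alike at (446,265). The silver cog at (245,185) and the grey head fit the description. I'll enlarge both to confirm.

```bash
cat > h.py <<'E'
import numpy as np, cv2
from scipy.spatial.transform import Rotation as R
from bench import *
def cam(name,st=None):
    p=camera_params(name); f=210/np.tan(np.radians(p['fovy']/2))
    if 'hand_eye' in p:
        st=st or observe(); T=np.eye(4);T[:3,:3]=R.from_euler('xyz',st['orientation'],degrees=True).as_matrix();T[:3,3]=st['tcp_pos']
        T=T@p['hand_eye']; Rm,t=T[:3,:3],T[:3,3]
    else: Rm,t=R.from_euler('xyz',p['orientation'],degrees=True).as_matrix(),np.array(p['position'])
    return dict(f=f,cx=p['cx'],cy=p['cy'],k1=p['k1'],R=Rm,t=t)
def ray(c,u,v):
    K=np.array([[c['f'],0,c['cx']],[0,c['f'],c['cy']],[0,0,1.]])
    q=cv2.undistortPoints(np.array([[[u,v]]],float),K,np.array([c['k1'],0,0,0,0.]))[0,0]
    return c['R']@np.array([q[0],-q[1],-1])
def onz(c,u,v,z):
    d=ray(c,u,v); return c['t']+d*(z-c['t'][2])/d[2]
def proj(c,P):
    q=(np.atleast_2d(P)-c['t'])@c['R']; x=q[:,0]/-q[:,2]; y=-q[:,1]/-q[:,2]; s=1+c['k1']*(x*x+y*y)
    return np.c_[c['f']*x*s+c['cx'],c['f']*y*s+c['cy']]
E
python3 - <<'E'
from h import *
im=cv2.imread('pics/top0.png')
a=im[135:235,194:294];b=im[116:216,296:396]
cv2.imwrite('pics/crop0.png',cv2.resize(np.hstack([a,b]),None,fx=4,fy=4,interpolation=cv2.INTER_CUBIC))
im=cv2.imread('pics/side0.png')
a=im[205:275,200:290];b=im[145:215,195:285]
cv2.imwrite('pics/crop1.png',cv2.resize(np.hstack([a,b]),None,fx=4.4,fy=4.4,interpolation=cv2.INTER_CUBIC))
c=cam('top');print(onz(c,245,184,50),onz(c,346,162,90))
E
```

```text
[530.62075658  -0.74521059  50.        ] [ 566.46124288 -232.15193252   90.        ]
```

View pics/crop0.png

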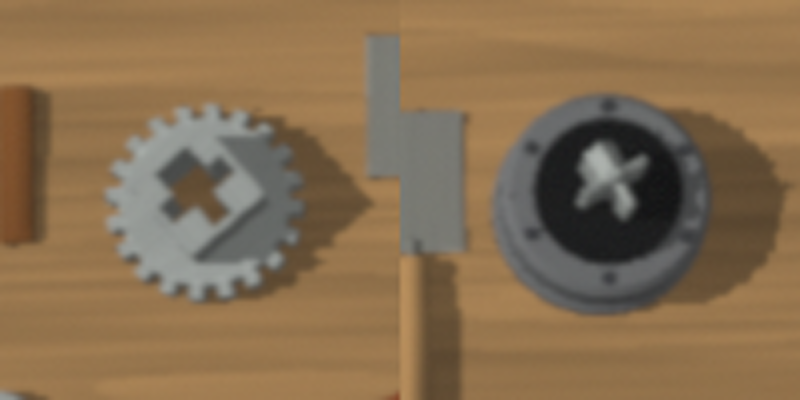

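View pics/crop1.png

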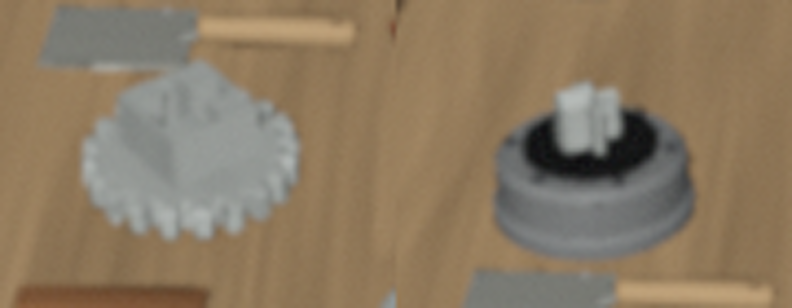

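Confirmed: the large silver cog has the four-slot bore, and the grey head carries the hub. Next is a wrist view from closer in.

```bash
cat >> h.py <<'E'
def rel(p,Rt):
    s=observe();R0=R.from_euler('xyz',s['orientation'],degrees=True).as_matrix()
    d=R0.T@(np.array(p)-s['tcp_pos']); w=R.from_matrix(R0.T@Rt).as_rotvec()
    return np.round(d,1),np.round(w,4)
def down(yaw): # tool x down, tool y at world angle yaw (deg)
    a=np.radians(yaw);x=np.array([0,0,-1.]);y=np.array([np.cos(a),np.sin(a),0]);return np.c_[x,y,np.cross(x,y)]
E
python3 - <<'E'
from h import *
s=observe();R0=R.from_euler('xyz',s['orientation'],degrees=True).as_matrix();print(R0.round(3))
print(np.degrees(np.arctan2(R0[1,1],R0[0,1])))
E
```

```text
[[-0.     0.431 -0.902]
 [ 0.001 -0.902 -0.431]
 [-1.    -0.001 -0.   ]]
-64.45819420758859
```

Request:
send_rows(deltas=[{"dy":-15,"dz":-54},{"dy":-30,"dz":-108},{"dy":-45,"dz":-162},{"dy":-60,"dz":-216},{"dy":-75,"dz":-270},{"dy":-90,"dz":-324},{"dy":-105,"dz":-378},{"dy":-119,"dz":-430}])

```text
invalid input at $.deltas[0]: expected keys dx, dy, dz, ax, ay, az
```

```bash
python3 - <<'E'
from h import *
s=observe();c=cam('wrist',s);im=snapshot('wrist')[:,:,::-1]
print(s['tcp_pos'],s['joint_pos'],s['joint_vel'].round(1),s['time_s']);np.save('c1.npy',c,allow_pickle=True)
cv2.imwrite('pics/w1.png',im); print(proj(c,[[566,-232,90],[528,-1,50]]))
E
```

```text
[ 247.80079312 -518.43599934  230.59199949] [-7.24557946e+01  1.79829625e+01  2.59172638e+00  7.46908015e+01
 -7.41651660e-04  8.20024078e+01] [ 0.1 -0.1  0.2  0.1 -0.   0.1] 0.15
[[ 143.45149758 -239.89949608]
 [ 159.85907588   47.02219502]]
```

View pics/w1.png

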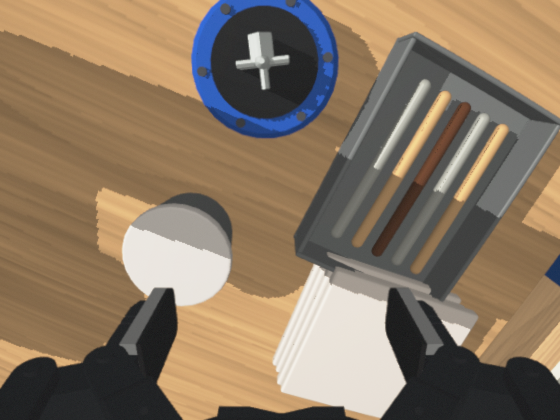

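The move was refused because a key was missing, so the picture is unchanged. I'll resend it with all the keys.

Request:
send_rows(deltas=[{"dx":0,"dy":-15,"dz":-54,"ax":0,"ay":0,"az":0},{"dx":0,"dy":-30,"dz":-108,"ax":0,"ay":0,"az":0},{"dx":0,"dy":-45,"dz":-162,"ax":0,"ay":0,"az":0},{"dx":0,"dy":-60,"dz":-216,"ax":0,"ay":0,"az":0},{"dx":0,"dy":-75,"dz":-270,"ax":0,"ay":0,"az":0},{"dx":0,"dy":-90,"dz":-324,"ax":0,"ay":0,"az":0},{"dx":0,"dy":-105,"dz":-378,"ax":0,"ay":0,"az":0},{"dx":0,"dy":-119,"dz":-430,"ax":0,"ay":0,"az":0}])

```text
time_s: 1.2
tcp_pos: [585.7, -224.2, 230.8]
orientation: [-93.9, 89.9, 111.7]
ft_force: [0.6, -0.8, 0.3]
gripper_width: 85.1
```

```bash
python3 - <<'E'
from h import *
s=observe();c=cam('wrist',s);im=snapshot('wrist')[:,:,::-1]
print(s['tcp_pos'],s['joint_pos'],s['joint_vel'].round(1),s['time_s']);np.save('c1.npy',c,allow_pickle=True)
cv2.imwrite('pics/w2.png',im); print(proj(c,[[566,-232,90],[528,-1,50]]))
E
```

```text
[ 585.73051706 -224.24595956  230.79251373] [-2.82970507e+01  2.39740700e+01  1.13173312e+01  7.73915528e+01
  4.05429607e-02  1.26145339e+02] [38.  22.2 33.1 10.5 -0.1 37.8] 1.2
[[278.03023978 221.20272697]
 [ 25.55367519 136.03034387]]
```

View pics/w2.png

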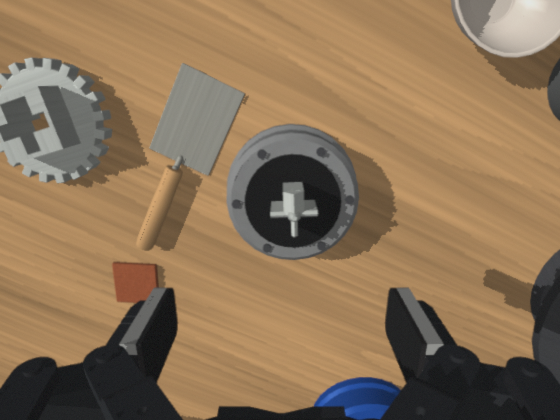

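```bash
python3 - <<'E'
from h import *
snapshot('top');snapshot('top')
s=observe();c=cam('wrist',s);im=snapshot('wrist')[:,:,::-1]
print(s['tcp_pos'],s['joint_vel'].round(1),s['time_s']);np.save('c1.npy',c,allow_pickle=True)
cv2.imwrite('pics/w3.png',im); print(proj(c,[[566,-232,90],[528,-1,50]]))
E
python3 - <<'E'
import cv2,numpy as np
im=cv2.imread('pics/w3.png');cv2.imwrite('pics/w3c.png',cv2.resize(im[110:260,200:380],None,fx=4,fy=4,interpolation=cv2.INTER_CUBIC))
cv2.imwrite('pics/w3d.png',cv2.resize(im[40:190,0:150],None,fx=4,fy=4,interpolation=cv2.INTER_CUBIC))
E
```

```text
[ 585.90334892 -223.53661187  230.10130089] [-3.  -1.1 -1.5  0.3 -0.9 -0.7] 1.35
[[278.75289567 221.95353036]
 [ 25.98254309 135.45719618]]
```

View pics/w3c.png

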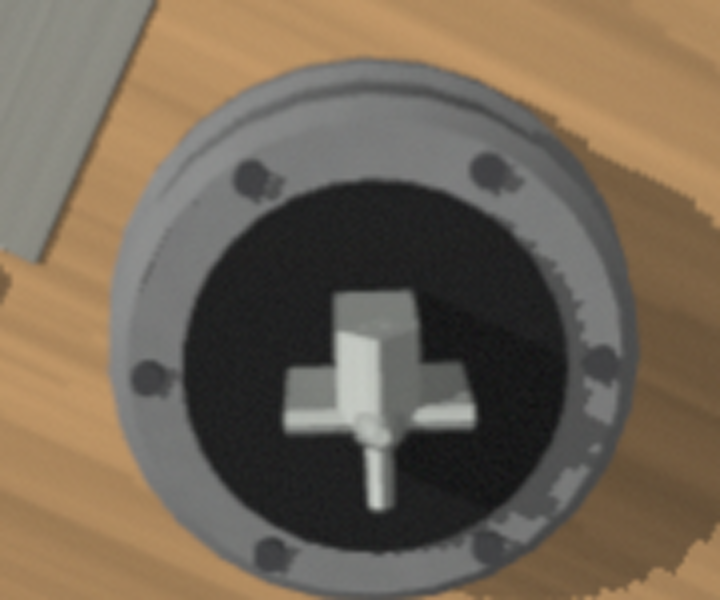

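View pics/w3d.png

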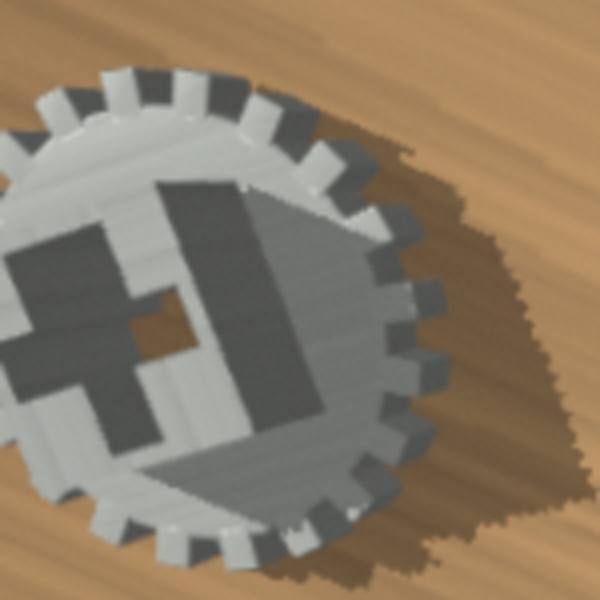

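```bash
python3 - <<'E'
from h import *
from scipy.optimize import least_squares
c=np.load('c1.npy',allow_pickle=True).item()
f=lambda u,v:(u/4+200,v/4+110)
P=np.array([onz(c,*f(u,v),50)[:2] for u,v in [(183,370),(568,372),(375,180),(380,552),(250,225),(250,500),(505,500)]])
r=least_squares(lambda q:np.hypot(*(P-q[:2]).T)-q[2],[566,-232,44]);print(r.x,r.fun.round(1))
print('pilot',onz(c,*f(372,426),91))
print('master ridge outer, -x ridge outer',onz(c,*f(381,335),88),onz(c,*f(380,450),88))
a=onz(c,*f(381,335),88)[:2];b=onz(c,*f(378,405),88)[:2];print(np.degrees(np.arctan2(*(a-b)[::-1])))
# +-y tips lower edges (roof side) 
a=onz(c,*f(285,412),88)[:2];b=onz(c,*f(476,405),88)[:2];print(a,b,np.degrees(np.arctan2(*(a-b)[::-1]))-90)
E
```

```text
[ 574.98483872 -242.77796186   43.65634502] [ 0.1 -0.3  0.   0.9  0.2 -0.9 -0.1]
pilot [ 575.49913696 -240.07250762   91.        ]
master ridge outer, -x ridge outer [ 592.46653086 -233.72184641   88.        ] [ 570.65339705 -244.3911119    88.        ]
24.177438810198193
[ 569.6154087  -223.53563545] [ 587.71805644 -257.44959201] 28.09248153679951
```

```bash
cat >> h.py <<'E'
def hubpts(x,y,yaw):
    a=np.radians(yaw);M=np.array([[np.cos(a),-np.sin(a)],[np.sin(a),np.cos(a)]])
    L=[]
    for k in range(4):
        w=8.5 if k==0 else 2.5; rr=19.5
        b=np.radians(90*k);N=np.array([[np.cos(b),-np.sin(b)],[np.sin(b),np.cos(b)]])
        for z,pts in((50,[(w if k else 8.5,-w),(rr,-w),(rr,w),(w,w)]),(80,[(0,-w),(rr,-w),(rr,w),(0,w)]),(88,[(0,0),(rr,0)])):
            q=np.array(pts)@N.T@M.T+[x,y]; L.append(np.c_[q,np.full(len(q),z)])
    t=np.radians(np.arange(0,361,6));
    L.append(np.c_[x+44*np.cos(t),y+44*np.sin(t),0*t+50]);L.append(np.c_[x+66*np.cos(t),y+66*np.sin(t),0*t+45]);return L
def cogpts(x,y,yaw,z0=0):
    a=np.radians(yaw);M=np.array([[np.cos(a),-np.sin(a)],[np.sin(a),np.cos(a)]])
    s=28;b=[(24,-13),(24,13),(7,13),(7,24),(-7,24),(-7,7),(-24,7),(-24,-7),(-7,-7),(-7,-24),(7,-24),(7,-13),(24,-13)]
    t=np.radians(np.arange(0,361,6))
    L=[]
    for p,z in(([(s,s),(-s,s),(-s,-s),(s,-s),(s,s)],50),([(s,s),(-s,s),(-s,-s),(s,-s),(s,s)],18),(b,50),(np.c_[60*np.cos(t),60*np.sin(t)],18)):
        q=np.array(p)@M.T+[x,y];L.append(np.c_[q,np.full(len(q),z+z0)])
    return L
def draw(im,c,L,box,sc,out,col=(0,0,255)):
    u0,u1,v0,v1=box;big=cv2.resize(im[v0:v1,u0:u1],None,fx=sc,fy=sc,interpolation=cv2.INTER_CUBIC)
    for P in L:
        q=((proj(c,P)+.5-[u0,v0])*sc-.5);cv2.polylines(big,[np.round(q*8).astype(np.int32)],False,col,1,cv2.LINE_AA,3)
    cv2.imwrite(out,big)
E
python3 - <<'E'
from h import *
c=np.load('c1.npy',allow_pickle=True).item()
im=cv2.imread('pics/w3.png')
draw(im,c,hubpts(575,-241.8,25),(220,370,130,250),5,'pics/w3o.png')
t=cam('top');print(onz(t,349,163.5,50))
E
```

```text
[ 573.18362651 -244.28512007   50.        ]
```

View pics/w3o.png

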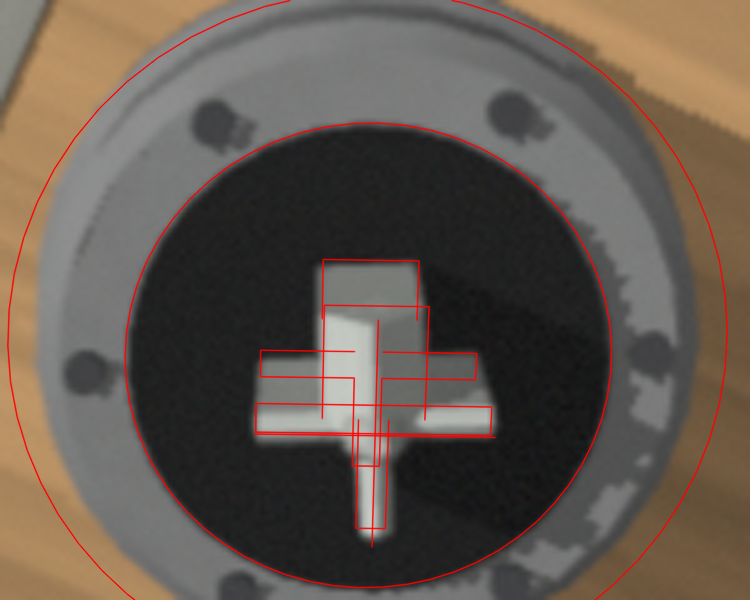

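The overlay fits the hub: centre about (574.7,-241.8), master spline yaw about 25°. The top view puts the centre at (573,-244), which agrees within calibration. Next I'll look at the cog.

Request:
send_rows(deltas=[{"dx":0,"dy":-54,"dz":-18,"ax":0,"ay":0,"az":0},{"dx":0,"dy":-109,"dz":-36,"ax":0,"ay":0,"az":0},{"dx":0,"dy":-164,"dz":-55,"ax":0,"ay":0,"az":0},{"dx":0,"dy":-218,"dz":-73,"ax":0,"ay":0,"az":0},{"dx":0,"dy":-218,"dz":-73,"ax":0,"ay":0,"az":0},{"dx":0,"dy":-218,"dz":-73,"ax":0,"ay":0,"az":0}])

```text
time_s: 2.15
tcp_pos: [555.9, 2.2, 230.8]
orientation: [-51.5, 89.9, 154.1]
ft_force: [0.0, -0.3, -0.7]
gripper_width: 85.1
```

```bash
python3 - <<'E'
from h import *
s=observe();c=cam('wrist',s);im=snapshot('wrist')[:,:,::-1].copy()
print(s['tcp_pos'],s['joint_pos'].round(1),s['joint_vel'].round(1),s['time_s'],s['orientation']);np.save('c2.npy',c,allow_pickle=True)
cv2.imwrite('pics/w4.png',im); print(proj(c,[[530,-5,50]]))
draw(im,c,cogpts(530,-5,125),(130,430,90,330),2.6,'pics/w4o.png')
E
```

```text
[555.88464067   2.2045738  230.80792617] [ -8.1  15.9  -0.3  73.9   0.  146.3] [-1.4  0.6  0.6 -0.1  0.   0.2] 2.15 [-51.48941959  89.92084085 154.13593055]
[[274.94104404 211.24891252]]
```

View pics/w4o.png

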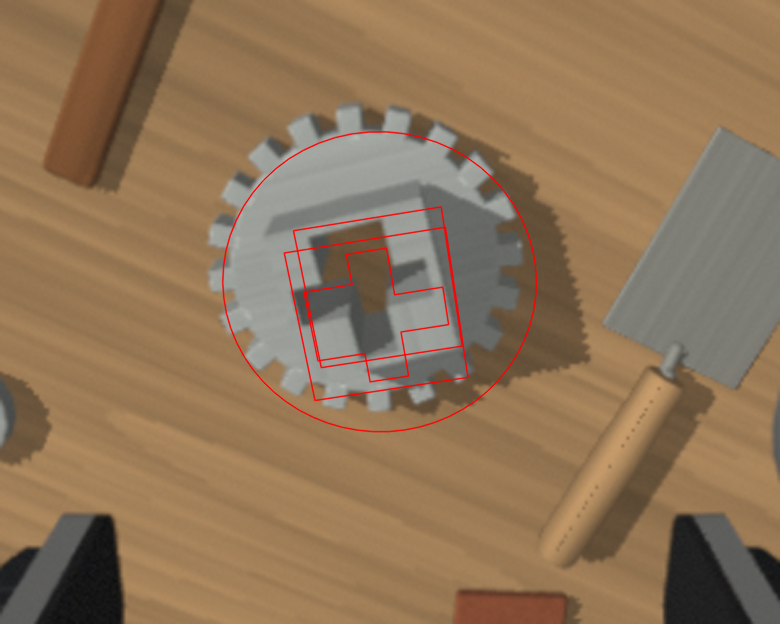

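```bash
python3 - <<'E'
from h import *
c=np.load('c2.npy',allow_pickle=True).item()
im=cv2.imread('pics/w4.png')
draw(im,c,cogpts(535.6,-0.5,38),(205,335,125,252),5,'pics/w4p.png')
E
```

```text
(no output)
```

View pics/w4p.png

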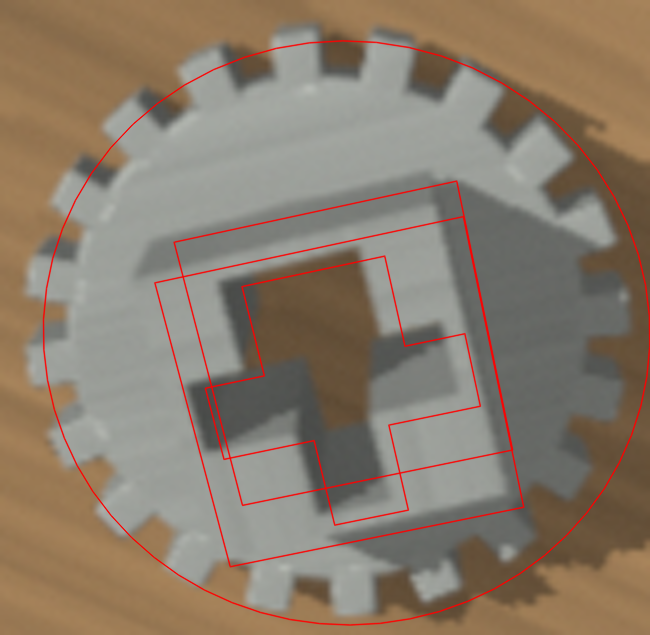

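```bash
python3 - <<'E'
from h import *
from scipy.optimize import least_squares
c=np.load('c2.npy',allow_pickle=True).item()
im=cv2.imread('pics/w4.png')
obs=np.array([(222,283),(360,250),(189,387),(207,450),(441,324),(460,397),(319,515),(388,497)],float)
idx=[1,0,4-0,0,0,0]
loc=np.array([(24,13),(24,-13),(7,24),(-7,24),(7,-24),(-7,-24),(-24,7),(-24,-7)],float)
px=(obs+.5)/5-.5+[205,125]
def res(q):
    a=np.radians(q[2]);M=np.array([[np.cos(a),-np.sin(a)],[np.sin(a),np.cos(a)]])
    return (proj(c,np.c_[loc@M.T+q[:2],np.full(8,50)])-px).ravel()
r=least_squares(res,[535,2,38]);print(r.x,r.fun.round(1))
draw(im,c,cogpts(*r.x),(205,335,125,252),5,'pics/w4q.png')
x,y,yaw=r.x
for off in(-90,0,90): 
    print(off,[v for v in rel([x,y,130],down(yaw+off))])
E
```

```text
[535.31812778   3.24220701  39.22195627] [-0.5 -0.4  0.3 -0.6 -0.7 -0.7 -0.3  0.8  0.5 -0.1  0.2 -0.2 -0.2  0.6
  0.7  0.9]
-90 [array([100.7, -10.2,  18. ]), array([-0.2384,  0.0007,  0.0013])]
0 [array([100.7, -10.2,  18. ]), array([-1.8092e+00, -5.0000e-04,  1.6000e-03])]
90 [array([100.7, -10.2,  18. ]), array([ 2.9032e+00,  1.9000e-03, -1.0000e-03])]
```

View pics/w4q.png

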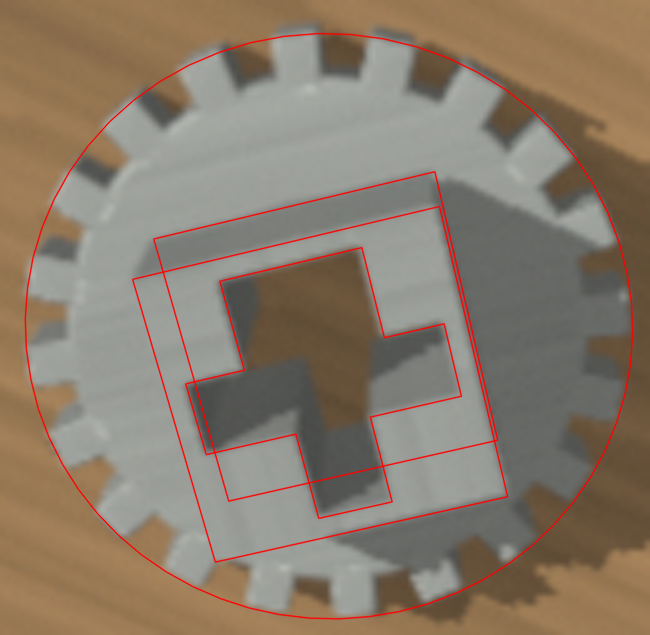

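The fit is within 1 px, with the cog at (535.3,3.2) and its wide slot (+x) at yaw 39.2°. I'll grip across its ±y sides, move above it and descend part-way.

Request:
send_rows(deltas=[{"dx":30,"dy":-4,"dz":6,"ax":-0.12,"ay":0,"az":0},{"dx":70,"dy":-8,"dz":14,"ax":-0.238,"ay":0,"az":0},{"dx":110,"dy":-10.2,"dz":18,"ax":-0.238,"ay":0,"az":0},{"dx":135,"dy":-10.2,"dz":18,"ax":-0.238,"ay":0,"az":0},{"dx":135,"dy":-10.2,"dz":18,"ax":-0.238,"ay":0,"az":0},{"dx":135,"dy":-10.2,"dz":18,"ax":-0.238,"ay":0,"az":0}], fingers=1, force=60)

```text
time_s: 2.95
tcp_pos: [536.2, 2.0, 96.7]
orientation: [-125.1, 90.0, 94.0]
ft_force: [0.5, -1.5, -0.3]
gripper_width: 85.5
```

```bash
python3 - <<'E'
from h import *
s=observe();print(s['tcp_pos'],s['joint_vel'].round(1))
print(rel([535.3,3.2,21],down(39.2-90)))
c=cam('wrist',s);im=snapshot('wrist')[:,:,::-1].copy()
draw(im,c,cogpts(535.3,3.2,39.2),(100,460,120,420),2,'pics/w5.png')
E
```

```text
[536.17443887   1.98212297  96.67098345] [ 0.7 -0.7  0.9 -0.1  0.  -0. ]
(array([75.7, -1.5, -0.1]), array([-0.0018, -0.0003,  0.0004]))
```

View pics/w5.png

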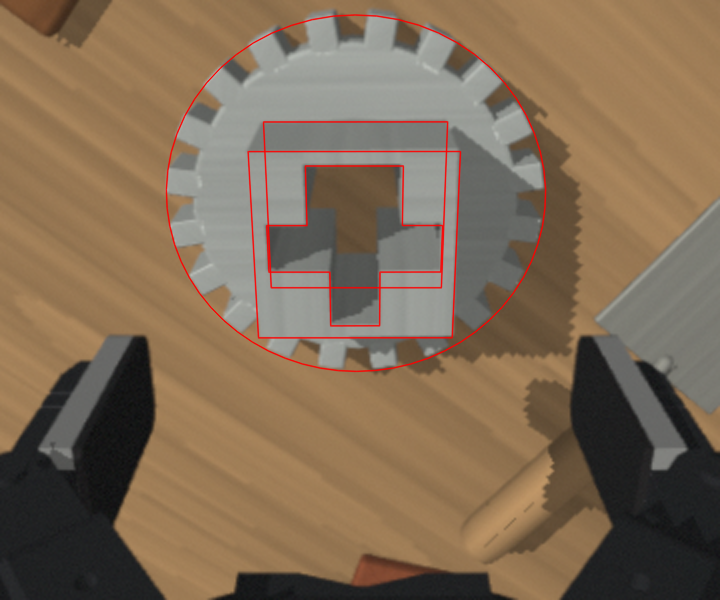

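The overlay still matches the cog, and the fingers straddle the boss symmetrically. I'll descend and grip.

Request:
send_rows(deltas=[{"dx":25,"dy":-1.5,"dz":0,"ax":0,"ay":0,"az":0},{"dx":50,"dy":-1.5,"dz":0,"ax":0,"ay":0,"az":0},{"dx":70,"dy":-1.5,"dz":0,"ax":0,"ay":0,"az":0},{"dx":75.5,"dy":-1.5,"dz":0,"ax":0,"ay":0,"az":0},{"dx":75.5,"dy":-1.5,"dz":0,"ax":0,"ay":0,"az":0},{"dx":75.5,"dy":-1.5,"dz":0,"ax":0,"ay":0,"az":0}])

```text
time_s: 3.75
tcp_pos: [536.7, 3.2, 22.8]
orientation: [141.1, 89.8, 0.2]
ft_force: [0.6, -0.9, -0.9]
gripper_width: 85.6
```

Request:
send_rows(deltas=[{"dx":0,"dy":0,"dz":0,"ax":0,"ay":0,"az":0},{"dx":0,"dy":0,"dz":0,"ax":0,"ay":0,"az":0},{"dx":0,"dy":0,"dz":0,"ax":0,"ay":0,"az":0},{"dx":0,"dy":0,"dz":0,"ax":0,"ay":0,"az":0},{"dx":0,"dy":0,"dz":0,"ax":0,"ay":0,"az":0},{"dx":0,"dy":0,"dz":0,"ax":0,"ay":0,"az":0}], fingers=-1, force=60)

```text
time_s: 4.5
tcp_pos: [537.0, 3.7, 23.9]
orientation: [153.8, 89.8, 13.0]
ft_force: [-0.7, 1.3, 5.9]
gripper_width: 55.0
```

```bash
python3 - <<'E'
from h import *
s=observe();print(s)
cv2.imwrite('pics/s6.png',snapshot('side')[:,:,::-1])
cv2.imwrite('pics/w6.png',snapshot('wrist')[:,:,::-1])
im=np.hstack([cv2.resize(cv2.imread('pics/s6.png')[150:300,150:330],None,fx=2.2,fy=2.2),cv2.resize(cv2.imread('pics/w6.png'),(400,330))]);cv2.imwrite('pics/c6.png',im)
E
```

```text
{'time_s': 4.5, 'joint_pos': array([-8.21926977e+00,  2.25022936e+01, -2.20513697e+01,  4.52205662e+01,
        8.76248289e-02,  1.32637061e+02]), 'joint_vel': array([-0.07084143,  0.01916236,  0.02205006,  0.02998225, -0.02850437,
       -0.01151719]), 'joint_torque': array([-9.15429611e-01, -4.39192057e+01,  2.34917057e+01, -1.01519655e+00,
       -5.73415160e-01, -1.19584874e-04]), 'tcp_pos': array([537.03981682,   3.72114788,  23.85179675]), 'orientation': array([153.84891992,  89.75782164,  12.99276188]), 'ft_force': array([-0.72092524,  1.297897  ,  5.88944496]), 'wrist_torque': array([0.50980199, 0.42598175, 0.02523675]), 'gripper_width': 55.01168452997174}
```

View pics/c6.png

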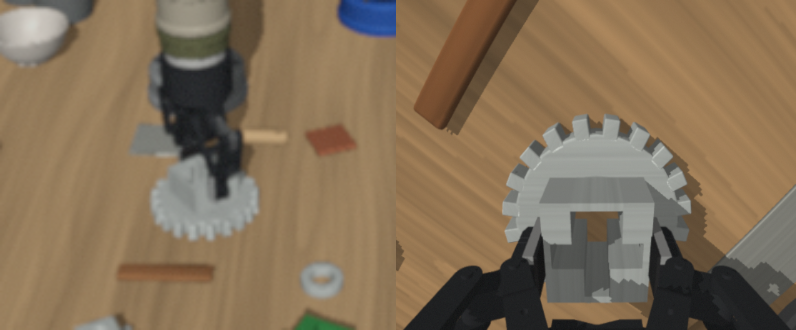

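Gripped at 55.0 mm, with the boss squarely between the pads. Lifting.

Request:
send_rows(deltas=[{"dx":-10,"dy":0,"dz":0,"ax":0,"ay":0,"az":0},{"dx":-35,"dy":0,"dz":0,"ax":0,"ay":0,"az":0},{"dx":-70,"dy":0,"dz":0,"ax":0,"ay":0,"az":0},{"dx":-105,"dy":0,"dz":0,"ax":0,"ay":0,"az":0},{"dx":-130,"dy":0,"dz":0,"ax":0,"ay":0,"az":0},{"dx":-130,"dy":0,"dz":0,"ax":0,"ay":0,"az":0}])

```text
time_s: 5.35
tcp_pos: [537.7, 3.4, 155.7]
orientation: [142.7, 89.6, 1.8]
ft_force: [0.8, 0.3, -5.5]
gripper_width: 55.0
```

```bash
python3 - <<'E'
from h import *
s=observe();print(s['tcp_pos'],s['ft_force'],s['gripper_width'])
R0=R.from_euler('xyz',s['orientation'],degrees=True).as_matrix();print('yaw',np.degrees(np.arctan2(R0[1,1],R0[0,1])))
c=cam('wrist',s);im=snapshot('wrist')[:,:,::-1].copy()
dz=s['tcp_pos'][2]-23.9
draw(im,c,cogpts(s['tcp_pos'][0]-1.7,s['tcp_pos'][1]-.5,39.2,dz),(80,480,100,420),1.9,'pics/w7.png')
print(rel([576.7,-241.3,s['tcp_pos'][2]],down(25.3-90)))
E
```

```text
[537.68508869   3.35322904 155.65848164] [ 0.84865521  0.34967527 -5.49799598] 54.96613478230163
yaw -50.860849054023724
(array([ -1.7, 215.2, 123.4]), array([ 0.2415, -0.0045, -0.002 ]))
```

View pics/w7.png

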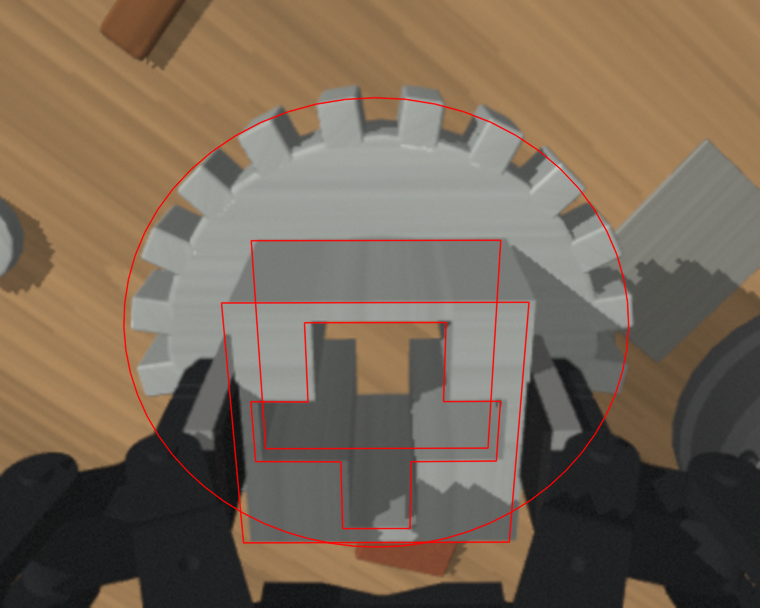

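The cog hangs level and matches the predicted slots within about 2 mm, which I've corrected for. I'll carry it over the head with a 14° turn.

```bash
python3 - <<'E'
from h import *
print(rel([575.7,-240.1,152],down(25.5-90)))
E
```

```text
(array([  2. , 213.6, 123.4]), array([ 0.238 , -0.0045, -0.002 ]))
```

Request:
send_rows(deltas=[{"dx":0,"dy":25,"dz":14,"ax":0.04,"ay":0,"az":0},{"dx":0,"dy":65,"dz":37,"ax":0.1,"ay":-0.002,"az":0},{"dx":0,"dy":110,"dz":63,"ax":0.15,"ay":-0.003,"az":-0.001},{"dx":1,"dy":155,"dz":90,"ax":0.2,"ay":-0.004,"az":-0.002},{"dx":2,"dy":192,"dz":111,"ax":0.238,"ay":-0.0045,"az":-0.002},{"dx":2,"dy":213.6,"dz":123.4,"ax":0.238,"ay":-0.0045,"az":-0.002},{"dx":2,"dy":213.6,"dz":123.4,"ax":0.238,"ay":-0.0045,"az":-0.002},{"dx":2,"dy":213.6,"dz":123.4,"ax":0.238,"ay":-0.0045,"az":-0.002}])

```text
time_s: 6.4
tcp_pos: [574.9, -238.8, 150.8]
orientation: [-67.7, 89.8, 137.8]
ft_force: [0.8, 0.2, -4.4]
gripper_width: 54.5
```

```bash
cat > look.py <<'E'
from h import *
import sys
n=sys.argv[1]
s=observe();print(s['time_s'],s['tcp_pos'].round(1),s['ft_force'].round(1),s['gripper_width'],s['joint_vel'].round(1))
R0=R.from_euler('xyz',s['orientation'],degrees=True).as_matrix();print('yaw',np.degrees(np.arctan2(R0[1,1],R0[0,1])),R0[:,0].round(4))
c=cam('wrist',s);im=snapshot('wrist')[:,:,::-1].copy()
x,y,z=s['tcp_pos']
L=hubpts(574.7,-241.8,25.3)[:12]
o=R0@[0,1.1,1.6]
draw(im,c,L,(80,480,100,420),1.9,f'pics/{n}.png')
draw(im,c,cogpts(x+o[0],y+o[1],25.3,z-23.9),(80,480,100,420),1.9,f'pics/{n}b.png')
im=snapshot('side')[:,:,::-1].copy();cs=cam('side')
draw(im,cs,hubpts(574.7,-241.8,25.3)[-2:],(180,300,100,220),5,f'pics/{n}s.png')
print(rel([575.7,-240.1,z],down(25.5-90)))
E
python3 look.py w8
```

```text
6.4 [ 574.9 -238.8  150.8] [ 0.8  0.2 -4.4] 54.544069111628986 [ 0.8 -0.8 -0.1  0.  -0.2 -0. ]
yaw -64.45148775279858 [-0.0022  0.002  -1.    ]
(array([0.7, 1.6, 0.4]), array([0.0017, 0.0005, 0.0014]))
```

View pics/w8.png

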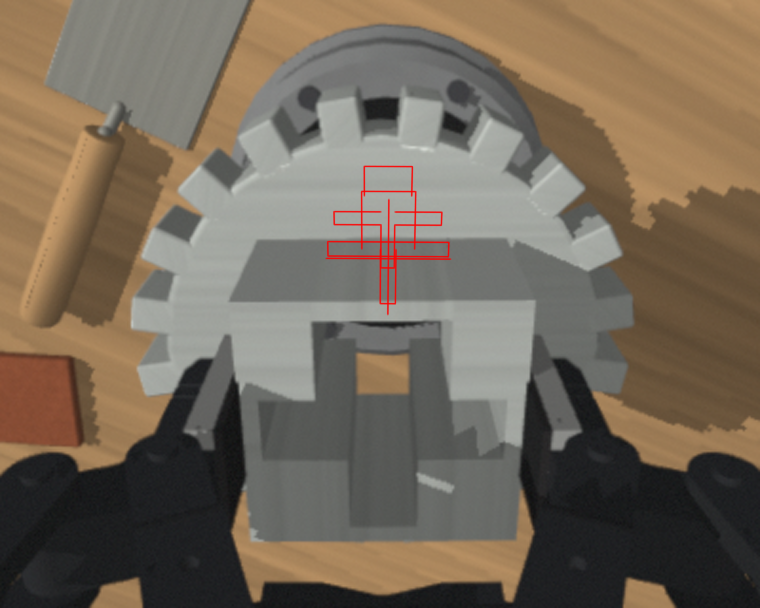

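View pics/w8s.png

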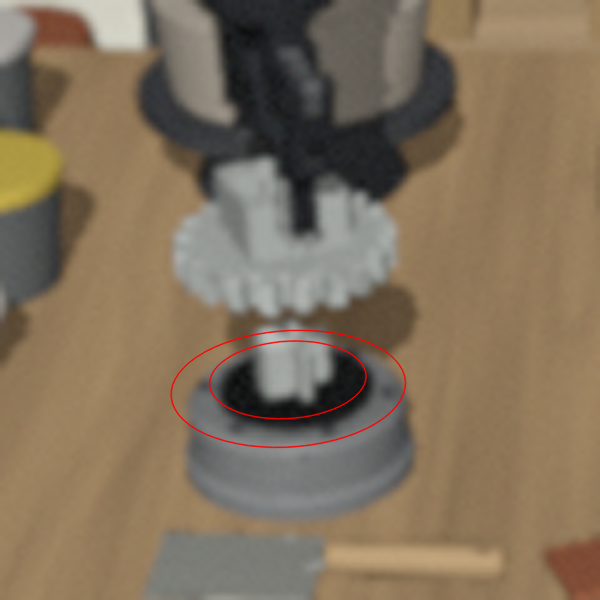

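```bash
python3 - <<'E'
from h import *
s=observe();x,y,z=s['tcp_pos'];R0=R.from_euler('xyz',s['orientation'],degrees=True).as_matrix();o=R0@[0,1.1,1.6]
im=snapshot('side')[:,:,::-1].copy();c=cam('side')
draw(im,c,hubpts(574.7,-241.8,25.3)[:13]+cogpts(x+o[0],y+o[1],25.3,z-23.9),(205,275,110,215),6,'pics/s9.png')
t=snapshot('top')[:,:,::-1].copy();ct=cam('top')
draw(t,ct,hubpts(574.7,-241.8,25.3)+cogpts(x+o[0],y+o[1],25.3,z-23.9),(290,410,110,220),5,'pics/t9.png')
t=cv2.imread('pics/top0.png');draw(t,ct,hubpts(574.7,-241.8,25.3),(300,400,120,215),6,'pics/t0h.png')
t=cv2.imread('pics/top0.png');draw(t,ct,cogpts(535.3,3.2,39.2),(200,300,140,235),6,'pics/t0c.png')
t=cv2.imread('pics/side0.png');draw(t,c,hubpts(574.7,-241.8,25.3),(200,300,145,215),6,'pics/s0h.png')
t=cv2.imread('pics/side0.png');draw(t,c,cogpts(535.3,3.2,39.2),(200,300,205,275),6,'pics/s0c.png')
a=np.hstack([cv2.imread('pics/t0h.png'),cv2.imread('pics/t0c.png')]);cv2.imwrite('pics/t0.png',cv2.resize(a,None,fx=.66,fy=.66))
a=np.hstack([cv2.imread('pics/s0h.png'),cv2.imread('pics/s0c.png')]);cv2.imwrite('pics/s0.png',cv2.resize(a,None,fx=.66,fy=.66))
E
```

```text
(no output)
```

View pics/t0.png

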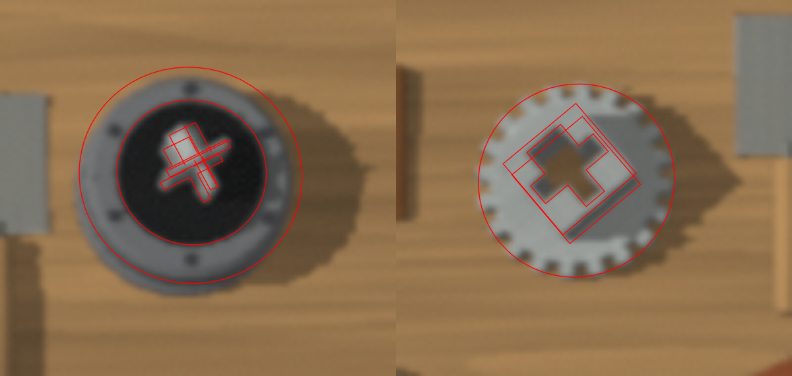

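View pics/s0.png

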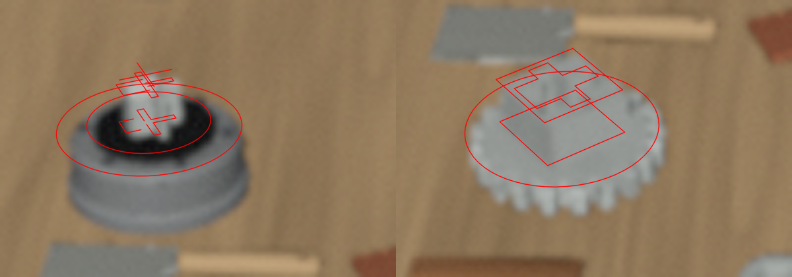

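View pics/s9.png

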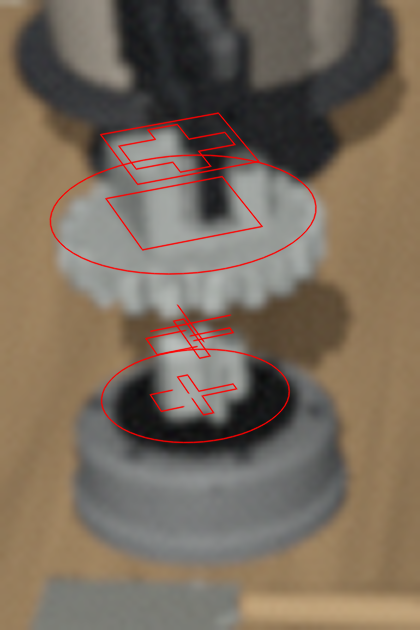

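The top view matches both models. The side view is offset by the same amount for the cog and the hub, so that is camera bias. I'll descend to just above the hub.

Request:
send_rows(deltas=[{"dx":10,"dy":1.6,"dz":0.4,"ax":0,"ay":0,"az":0},{"dx":22,"dy":1.6,"dz":0.4,"ax":0,"ay":0,"az":0},{"dx":32,"dy":1.6,"dz":0.4,"ax":0,"ay":0,"az":0},{"dx":32,"dy":1.6,"dz":0.4,"ax":0,"ay":0,"az":0},{"dx":32,"dy":1.6,"dz":0.4,"ax":0,"ay":0,"az":0}])

```text
time_s: 7.22
tcp_pos: [576.1, -240.5, 120.0]
orientation: [-81.1, 90.0, 124.5]
ft_force: [-0.2, 0.0, -5.8]
gripper_width: 54.8
```

```bash
python3 look.py w10
```

```text
7.225 [ 576.1 -240.5  120. ] [-0.2  0.  -5.8] 54.764556085402845 [-0.  -0.4  0.6  0.1  0.1 -0. ]
yaw -64.40520056294707 [-2.e-04  3.e-04 -1.e+00]
(array([ 0.5, -0.8,  0.4]), array([ 0.0016, -0.0005, -0.0004]))
```

View pics/w10.png

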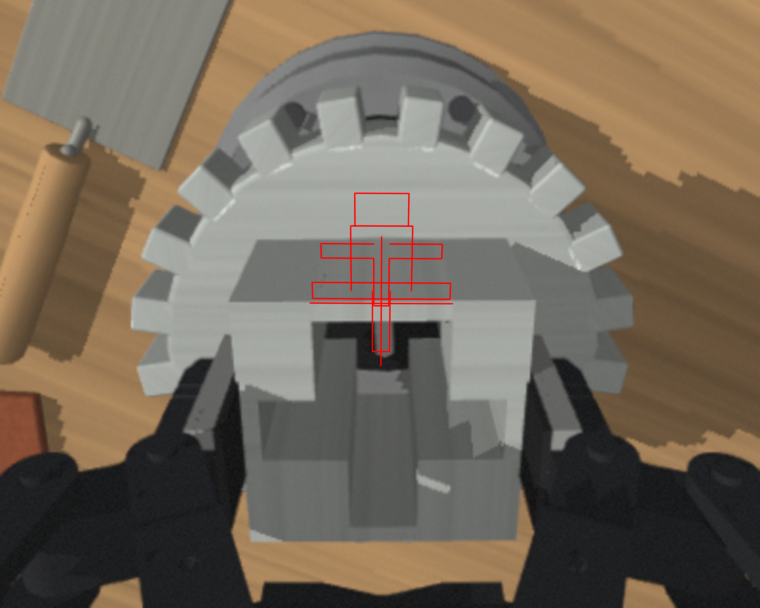

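The narrow spline shows at x≈384, centred in the bore (355–409). I'll lower the cog in small steps and watch the force.

Request:
send_rows(deltas=[{"dx":5,"dy":-0.6,"dz":0.3,"ax":0,"ay":0,"az":0},{"dx":10,"dy":-0.6,"dz":0.3,"ax":0,"ay":0,"az":0},{"dx":15,"dy":-0.6,"dz":0.3,"ax":0,"ay":0,"az":0},{"dx":20,"dy":-0.6,"dz":0.3,"ax":0,"ay":0,"az":0},{"dx":20,"dy":-0.6,"dz":0.3,"ax":0,"ay":0,"az":0}])

```text
time_s: 7.95
tcp_pos: [575.4, -240.0, 99.8]
orientation: [-66.6, 90.0, 139.0]
ft_force: [0.4, -0.8, -6.1]
gripper_width: 54.8
```

Request:
send_rows(deltas=[{"dx":5,"dy":0,"dz":0,"ax":0,"ay":0,"az":0},{"dx":10,"dy":0,"dz":0,"ax":0,"ay":0,"az":0},{"dx":15,"dy":0,"dz":0,"ax":0,"ay":0,"az":0},{"dx":20,"dy":0,"dz":0,"ax":0,"ay":0,"az":0},{"dx":20,"dy":0,"dz":0,"ax":0,"ay":0,"az":0}])

```text
time_s: 8.57
tcp_pos: [575.0, -239.7, 79.1]
orientation: [-60.7, 89.9, 144.9]
ft_force: [0.1, 0.4, -6.5]
gripper_width: 54.7
```

```bash
python3 look.py w11
```

```text
8.575 [ 575.  -239.7   79.1] [ 0.1  0.4 -6.5] 54.734033423697866 [ 0.  -0.3  0.6  0.4  0.  -0.1]
yaw -64.40623237720683 [-0.0016  0.0011 -1.    ]
(array([ 0.6,  0.2, -0.2]), array([0.0016, 0.0003, 0.0007]))
```

View pics/w11.png

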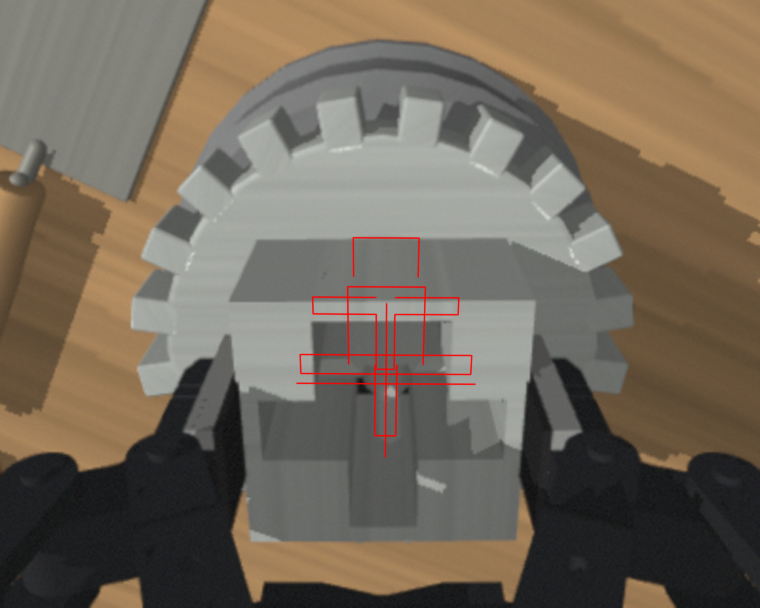

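View pics/w11s.png

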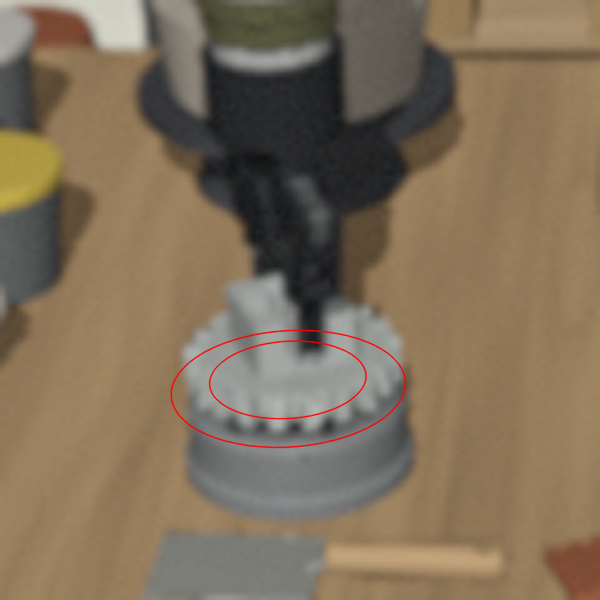

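The cog is around the splines with no contact. I'll lower it the last 5 mm gently.

Request:
send_rows(deltas=[{"dx":1.5,"dy":0,"dz":0,"ax":0,"ay":0,"az":0},{"dx":3,"dy":0,"dz":0,"ax":0,"ay":0,"az":0},{"dx":4,"dy":0,"dz":0,"ax":0,"ay":0,"az":0},{"dx":4,"dy":0,"dz":0,"ax":0,"ay":0,"az":0}])

```text
time_s: 9.18
tcp_pos: [575.3, -239.9, 75.6]
orientation: [-62.7, 89.9, 142.9]
ft_force: [0.1, -0.7, -5.9]
gripper_width: 54.7
```

Request:
send_rows(deltas=[{"dx":0.7,"dy":0,"dz":0,"ax":0,"ay":0,"az":0},{"dx":1.4,"dy":0,"dz":0,"ax":0,"ay":0,"az":0},{"dx":1.4,"dy":0,"dz":0,"ax":0,"ay":0,"az":0}])

```text
time_s: 9.55
tcp_pos: [575.3, -239.9, 74.2]
orientation: [-64.7, 89.9, 140.9]
ft_force: [0.2, -1.0, -5.2]
gripper_width: 54.7
```

Request:
send_rows(deltas=[{"dx":0.7,"dy":0,"dz":0,"ax":0,"ay":0,"az":0},{"dx":1.4,"dy":0,"dz":0,"ax":0,"ay":0,"az":0},{"dx":1.4,"dy":0,"dz":0,"ax":0,"ay":0,"az":0}])

```text
time_s: 9.93
tcp_pos: [575.2, -239.9, 73.9]
orientation: [-49.5, 90.0, 156.1]
ft_force: [-5.0, 1.3, 5.8]
gripper_width: 54.7
```

Contact came at TCP z = 73.9, exactly 50 mm above the grasp height of 23.9, so the cog is home. Releasing.

Request:
send_rows(deltas=[{"dx":0,"dy":0,"dz":0,"ax":0,"ay":0,"az":0},{"dx":0,"dy":0,"dz":0,"ax":0,"ay":0,"az":0},{"dx":0,"dy":0,"dz":0,"ax":0,"ay":0,"az":0},{"dx":0,"dy":0,"dz":0,"ax":0,"ay":0,"az":0},{"dx":0,"dy":0,"dz":0,"ax":0,"ay":0,"az":0},{"dx":0,"dy":0,"dz":0,"ax":0,"ay":0,"az":0}], fingers=1)

```text
time_s: 10.68
tcp_pos: [575.2, -240.0, 73.8]
orientation: [-51.1, 90.0, 154.5]
ft_force: [-0.4, -0.2, -0.0]
gripper_width: 85.6
```

Request:
send_rows(deltas=[{"dx":-10,"dy":0,"dz":0,"ax":0,"ay":0,"az":0},{"dx":-30,"dy":0,"dz":0,"ax":0,"ay":0,"az":0},{"dx":-60,"dy":0,"dz":0,"ax":0,"ay":0,"az":0},{"dx":-100,"dy":0,"dz":0,"ax":0,"ay":0,"az":0},{"dx":-140,"dy":0,"dz":0,"ax":0,"ay":0,"az":0},{"dx":-150,"dy":0,"dz":0,"ax":0,"ay":0,"az":0},{"dx":-150,"dy":0,"dz":0,"ax":0,"ay":0,"az":0}])

```text
time_s: 11.55
tcp_pos: [575.7, -240.2, 224.7]
orientation: [123.2, 89.9, -31.2]
ft_force: [0.3, -0.4, -0.1]
gripper_width: 85.3
```

```bash
python3 - <<'E'
from h import *
s=observe();print(s['time_s'],s['tcp_pos'],s['ft_force'].round(1),s['gripper_width'])
c=cam('wrist',s);im=snapshot('wrist')[:,:,::-1].copy()
draw(im,c,cogpts(574.7,-241.8,25.5,50),(190,400,110,290),3.5,'pics/w12.png')
im=snapshot('side')[:,:,::-1].copy();draw(im,c,[],(180,300,100,220),5,'pics/s12.png')
E
```

```text
11.55 [ 575.68196368 -240.18027899  224.68595853] [ 0.3 -0.4 -0.1] 85.31684318524789
```

View pics/w12.png

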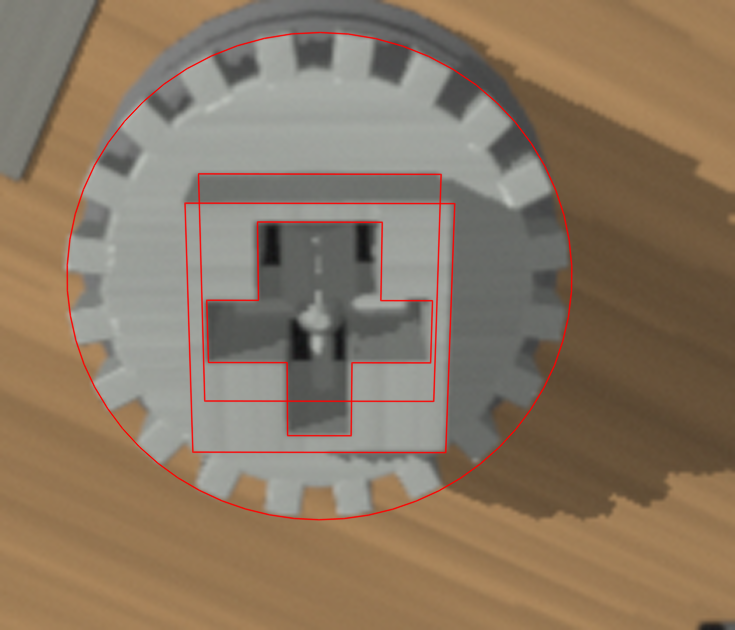

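View pics/s12.png

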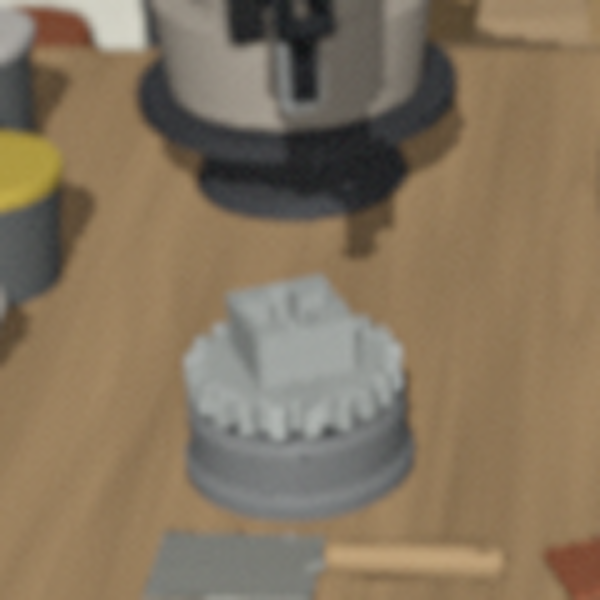

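The cog sits flat at the 50 mm height. The overlay matches, the wide master spline is in the wide slot at crop (318,250), and the gripper is clear. Handing in.

```bash
python3 -c "
from bench import *
print(finish_job())"
```

```text
the job is handed in; nothing more can be done
None
```

The large silver drive cog is on the grey drive head, fully home, with its wide slot over the wide master spline. I gripped it by the boss, turned it about 14°, lowered it in small steps until it touched the shoulder, and let go. I did not touch the spare cog or the green and blue look-alikes. The job took about 11.6 s.

**Last checks:**
- **Seating height:** contact came at tool height 73.9 mm, exactly 50 mm above the height at which I gripped the cog on the table. The press was about 11 N.
- **Fit:** the wrist picture after release matches the model of a cog seated at that height and angle, with the master spline visible in the wide slot.
- **Clearance:** the gripper was open, raised to 225 mm, and the force reading was near zero when I handed in.

**What disagreed or failed:**
- The side camera put things several millimetres off from the wrist and top cameras. The shift was nearly the same for the cog and the head, so I treated it as camera calibration error.
- My first move call was refused because it left out some keys; nothing moved.

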